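# Jog the pressure-test pump

### The job

Give the pressure-test pump a jog: push the yellow-tipped lever on the black bakelite switch plate well over towards that plate's red-striped end, hold it there for a second or more, then let go so that it springs back upright. Do not tip it over towards the white-striped end, and leave the lever on the white porcelain plate alone.

Things in the scene. Friction and masses are not known exactly. Their poses are not given: they have to be found in the camera images.
- jog_grip (a point): centre of the yellow round-topped sleeve (22 mm diameter, 41 mm tall) on the toggle lever to push; at rest 115 mm above the bench, 70 mm above the pivot, sleeve top at 136 mm; 11 mm steel stem below. The lever stands in the middle of a black plate (120 x 80 mm, top at 42 mm, brass collar 36 mm wide up to 47 mm) on a steel box (130 x 90 mm) fixed to the bench, facing any way.
- jog_red (a point): centre of the red stripe (18 x 70 mm) painted across one short end of the black plate, 43 mm above the bench, 47 mm horizontally from the lever's pivot. The lever swings only straight towards this stripe or straight away from it (towards the white stripe at the other end).
- jog (a joint): tilt of that lever in rad: 0 upright, positive towards the red stripe, negative towards the white stripe, stops at 0.7 and -0.7. A spring centres it (0.4 N m per rad, about 3 N at the sleeve for 0.5 rad); when let go it returns upright by itself in under a second.
- fan (a joint): tilt of the look-alike lever (same size, same yellow sleeve, same box) on the WHITE porcelain plate with a red and a blue stripe, which runs something else and is to be left alone; rad, 0 upright, spring-centred. It stands at least 200 mm from the black plate's lever.
Mind the look-alikes: they are no part of the job. Leave any purple look-alike of the part that bears fan alone.

How it is judged (in metres and radians):
On the way:
1. the black plate's lever is tilted more than 0.3 rad towards the red stripe and held there for 1 s (value of joint jog above 0.3 rad), for 1 s.
At the end, for the whole second after the job is handed in: After the jog the black plate's lever stands upright again (within 0.1 rad), and so does the white plate's lever (within 0.1 rad) (value of joint jog between -0.1 and 0.1 rad and value of joint fan between -0.1 and 0.1 rad); the robot touches nothing.
It fails at once if the black plate's lever is tipped more than 0.25 rad towards the white stripe (value of joint jog below -0.25 rad).
It fails at once if the white plate's lever is tipped more than 0.2 rad either way (value of joint fan above 0.2 rad or value of joint fan below -0.2 rad).
It also fails if it takes over 35 s, if anything falls off the work surface, if the arm or the gripper's body presses on something with over 40 N, if the wrist force passes 120 N, or if a joint passes its speed limit or range.

### The arm

A 6-joint arm with a two-finger parallel gripper is mounted at the origin on the work surface. World frame = base frame: x ahead of the robot, y to its left, z up, the work surface at z = 0. Lengths are in mm, angles in rad, forces in N, time in s.
With the tool pointing down it reaches from about 275 to 750 mm from the base axis. Payload 10.2 kg.
Tool frame: the origin (TCP) lies at the very end of the fingers, on their centre line; the grasp point (between the pads) lies 19 mm behind it; x points along the fingers, z is the direction in which the jaws open and shut, and the axes are right-handed (so a half turn about x gives the same grasp; the last joint's range is limited). The gripper opens to 85 mm and grips with 20 to 120 N. Pads are 22 mm wide; open, the fingers measure 114 mm over their backs; the gripper's body (76 mm by 85 mm) begins 54 mm behind the grasp point. The pads swing forward as they close: fully open they stand 13 mm farther back than shut.
Start: joints at [0.979, 0.313, 1.498, -0, 1.331, -0.223], TCP at [189.273, 489.701, 231.294] pointing down, gripper open.
Joint ranges: [-2.94, 2.94], [-0.97, 2.17], [0.19, 2.56], [-1.23, 4.37], [0.02, 3.11], [-2.88, 2.88]. Speed limits (rad/s): [2.39, 2.39, 3.01, 3.14, 3.14, 3.14].

### API

Orientations are given as a unit quaternion [w, x, y, z].
In Python, from rig import sense, vision, job gives the robot as it stands. The module is installed in compiled form; this text tells all that it offers.
- The arm moves only by the shell command python3 -m pendant 'ROWS' [FORCE]. ROWS is JSON, a list of rows, each a list of 7 numbers: the turn, a rotation vector about the tool's x, y, z in rad, then the shift along the tool's x, y, z in cm, then the opening, from 0 (shut) to 1 (fully open). A call has exactly 5 rows; each row is the pose to reach, as a shift and turn from the pose commanded when the call began, along the tool's axes at that moment; what a row does not reach only later rows make up. A row lasts 1/8 s, in which the tool goes at most 62.5 mm and 10.7 degrees, less where a joint would pass 70% of its speed; a pose out of reach is approached as far as the arm can. A call with a gripper value outside its range is refused whole. The fingers move at their own pace and stop on an object; FORCE is the grip in N (left out, the last holds). Time passes only in rows, so rows that repeat a pose let the fingers close, or fill a call up. It gives the time, the measured TCP pose, the force and the opening at its end, in the units of the state.
- sense(): the state, without advancing time (a new reading comes with each control period).
- vision.capture(name): name is "side" or "top" or "wrist"; returns the picture (400x640x3 uint8, red, green, blue); there is no depth.
- vision.calibration(name): a dict with "K" (3x3 intrinsics, pixels), "extrinsics" (4x4, takes a point from camera to world coordinates). Camera axes: x right, y up, looking along -z (the intrinsics and any distortion apply to the point x, -y, -z); pixel columns grow to the right and rows downward; lengths in mm; the calibration is good to about 2 mm. The wrist camera is an equidistant fisheye: a pixel r from the principal point sees the ray r / f radians off the axis. A picture is of the moment at which its call begins: read the wrist's pose just before it. calibration takes no time and is no camera call; for the wrist camera it gives the pose at the moment of the call.
- job.finish_job(): hands the job in, once; it reports no verdict.
The state is a dict: "time_s": time; "joints": joint angles; "dq": joint speeds; "tau": joint torques, N m; "eef_pos": TCP position; "ee_rot": TCP orientation; "force": force on the tool from outside, world axes, zero at the start; "wrist_torque": the same for the moment, N m; "grip_width": opening from 0.0 (shut) to 1.0 (fully open).
Only numpy, scipy, OpenCV 4.12 (cv2) and the standard library are available. Lean on these libraries where they do the work, as an engineer would, in place of code of your own. Each camera call takes 0.05 s, during which the arm holds its last target.

## Working session

There is one attempt and no reset: what is moved stays moved. The work goes in short steps, Python scripts to look and compute and a shell command to move; the robot and the scene stay as the last step left them, time stands still between calls to the robot, and variables do not carry over. Pictures are saved under pics/ and viewed, and the job is handed in when it is done.

```bash
mkdir -p pics; python3 - <<'E'
from rig import sense, vision
import cv2
s=sense();print(s)
for n in("top","side","wrist"):
    im=vision.capture(n);cv2.imwrite(f"pics/{n}0.png",im[:,:,::-1])
    c=vision.calibration(n);print(n,c)
E
```

```text
{'time_s': 0.0, 'joints': array([ 9.78584269e-01,  3.13450619e-01,  1.49848720e+00, -9.03081629e-06,
        1.33103262e+00, -2.23391405e-01]), 'dq': array([ 0.00026651,  0.00017144,  0.00133175,  0.0007218 , -0.00302594,
        0.0004764 ]), 'tau': array([-3.76307153e-04, -4.12262678e+01, -2.59739166e+01, -2.16566427e-04,
        4.23388265e-03,  3.19953216e-06]), 'eef_pos': array([189.11711541, 489.44972313, 230.7159091 ]), 'ee_rot': array([ 0.58275349, -0.40002184,  0.58365681,  0.39965688]), 'force': array([-0.23131627,  0.33707633, -0.45851541]), 'wrist_torque': array([-0.01266542,  0.02313909,  0.04967746]), 'grip_width': 0.9960927357205368}
top {'K': array([[478.44833986,   0.        , 320.06975386],
       [  0.        , 478.44833986, 211.86075138],
       [  0.        ,   0.        ,   1.        ]]), 'extrinsics': array([[-2.87010490e-02,  9.92346154e-01, -1.20105625e-01,
         3.86742741e+02],
       [-9.99586769e-01, -2.83014988e-02,  5.03144921e-03,
        -3.60955318e+01],
       [ 1.59377006e-03,  1.20200402e-01,  9.92748369e-01,
         1.03851657e+03],
       [ 
[... 422 characters left out ...]
+02],
       [ 5.08023906e-03,  7.00577333e-01,  7.13558401e-01,
         6.09978422e+02],
       [ 0.00000000e+00,  0.00000000e+00,  0.00000000e+00,
         1.00000000e+00]])}
wrist {'K': array([[309.70691629,   0.        , 322.13588144],
       [  0.        , 309.70691629, 198.58062872],
       [  0.        ,   0.        ,   1.        ]]), 'extrinsics': array([[ 3.60865791e-01, -8.81621407e-01, -3.04170307e-01,
         1.10511268e+02],
       [ 9.32617740e-01,  3.41195119e-01,  1.17516131e-01,
         5.18507078e+02],
       [ 1.76687522e-04, -3.26082176e-01,  9.45341411e-01,
         3.73393278e+02],
       [ 0.00000000e+00,  0.00000000e+00,  0.00000000e+00,
         1.00000000e+00]])}
```

View pics/top0.png

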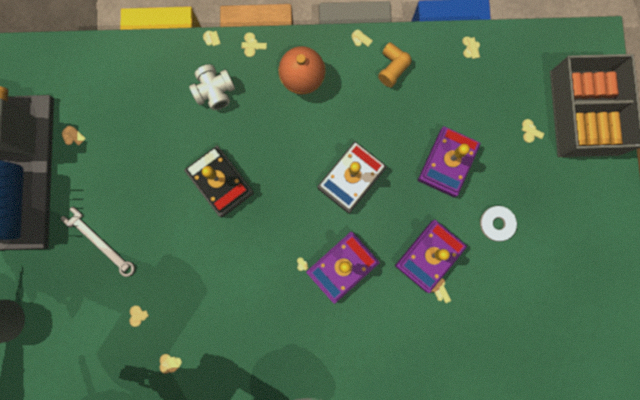

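View pics/side0.png

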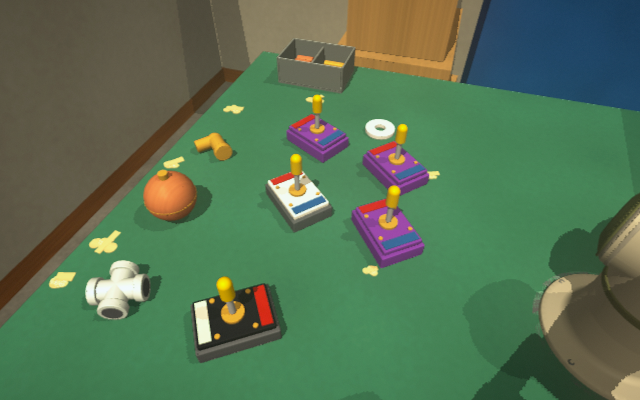

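View pics/wrist0.png

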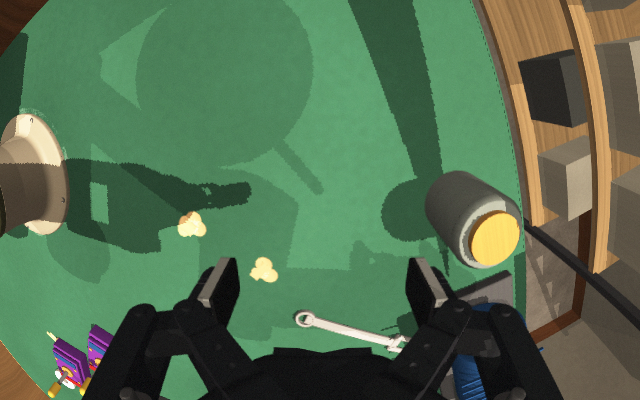

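The black plate is the target, at top (218,181) and side (235,318). Its red stripe is at top (230,197) and its white stripe at top (204,161). The other candidates are the white plate with red and blue stripes at top (352,176), which is fan, and three purple ones at (450,160), (343,268) and (432,257). Only the black one has red and white stripes. I'll confirm that in a crop and measure.

```bash
python3 - <<'E'
import cv2,numpy as np
a=cv2.imread("pics/top0.png")[130:230,170:270];b=cv2.imread("pics/side0.png")[265:365,180:290]
a=cv2.resize(a,(400,400),interpolation=cv2.INTER_CUBIC);b=cv2.resize(b,(400,400*100//110),interpolation=cv2.INTER_CUBIC)
o=np.zeros((400,800,3),np.uint8);o[:,:400]=a;o[:b.shape[0],400:]=b
cv2.imwrite("pics/crop0.png",o)
E
```

```text
(no output)
```

View pics/crop0.png

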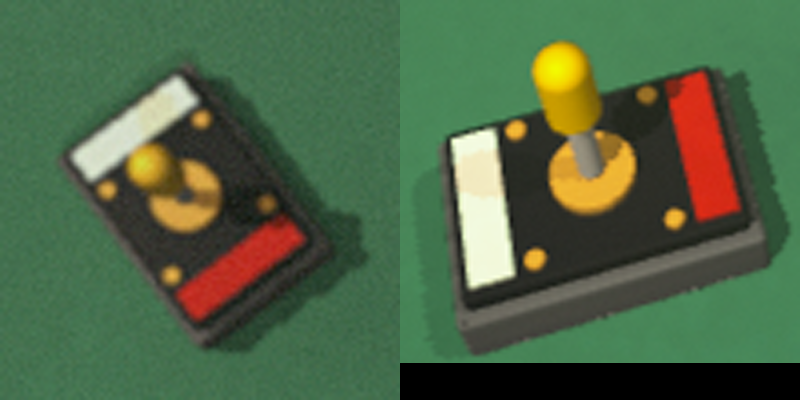

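The crop confirms it: the black plate has a white stripe at its upper left in the top view and a red one at its lower right, and the lever is upright. Next I'll triangulate the points.

```bash
cat > h.py <<'E'
import numpy as np, cv2
from rig import vision,sense
def P(n):
    c=vision.calibration(n);E=np.linalg.inv(c["extrinsics"]);return c["K"]@np.diag([1,-1,-1])@E[:3]
def tri(a,b):
    X=cv2.triangulatePoints(P("top"),P("side"),np.float64(a).T,np.float64(b).T);return (X[:3]/X[3]).T
E
python3 - <<'E'
from h import *
from scipy.spatial.transform import Rotation as R
T=[(207.75,172),(216.5,179.3),(230.5,197),(203.7,162)];S=[(225.9,289.2),(232.8,312.3),(263.9,304.9),(203.1,322.2)]
X=tri(T,S);print(X.round(1))
d=X[2]-X[3];d[2]=0;print("len",np.linalg.norm(d));d/=np.linalg.norm(d);print("dir",d,"heading",np.arctan2(d[1],d[0]))
# white plate lever rough
print(tri([(354,169)],[(296,165)]).round(1))
s=sense();q=s["ee_rot"];print(s["eef_pos"]);print(R.from_quat(q,scalar_first=True).as_matrix().round(3))
E
```

```text
[[583.3 177.6 113.4]
 [583.3 175.9  42.4]
 [544.6 147.   38.5]
 [621.7 203.7  38.3]]
len 95.72048541369469
dir [-0.80600415 -0.59190989  0.        ] heading -2.5081662946473076
[[ 582.6 -110.1  111.6]]
[189.17378667 489.52802113 230.88225409]
[[-0.001 -0.933  0.361]
 [-0.001  0.361  0.933]
 [-1.     0.    -0.001]]
```

The points are consistent. The pivot is near (583,176), the sleeve centre is measured at 113 mm, and the red direction is (-0.806,-0.592). The plan is to shut the gripper and come down about 70 mm behind the lever on the white side. I'll turn tool y along the push direction and push with the flat side of the fingers.

```bash
python3 -m pendant '[[-0.1,0,0,0,-5,-0.9,0],[-0.2,0,0,0,-10,-1.8,0],[-0.3,0,0,0,-15,-2.7,0],[-0.4,0,0,0,-20,-3.6,0],[-0.5,0,0,0,-26,-4.6,0]]'
cat > go.py <<'E'
from h import *
from scipy.spatial.transform import Rotation as R
import sys
piv=np.array([583.3,176.2]);d=np.array([-.806,-.592])
def rep(along,z,lat=0):
    s=sense();M=R.from_quat(s["ee_rot"],scalar_first=True).as_matrix();p=s["eef_pos"]
    l=np.array([-d[1],d[0]]);r=p[:2]-piv
    print("t",s["time_s"],"p",p.round(1),"along",(r@d).round(1),"lat",(r@l).round(1),"F",s["force"].round(1),"j",s["joints"].round(2))
    t=np.append(piv+along*d+lat*l,z)
    print("shift tool cm",(M.T@(t-p)/10).round(2))
    D=np.array([[0,0,-1],[0,0,0],[0,0,0]],float);D=np.stack([[0,0,-1],np.append(d,0),np.cross([0,0,-1],np.append(d,0))],1)
    print("turn",R.from_matrix(M.T@D).as_rotvec().round(3))
if __name__=="__main__": rep(*map(float,sys.argv[1:]))
E
python3 go.py -70 231
```

```text
time_s: 0.78
eef_pos: [416.2, 352.2, 231.2]
ee_rot: [0.465, -0.533, 0.465, 0.533]
force: [-0.2, 0.4, 0.7]
grip_width: 0.001
t 0.775 p [416.2 352.2 231.2] along 30.5 lat -240.8 F [-0.2  0.4  0.7] j [ 0.49  0.36  1.44  0.    1.35 -1.22]
shift tool cm [ 2.000e-02 -2.033e+01 -1.635e+01]
turn [-0.498  0.    -0.   ]
```

```bash
python3 -m pendant '[[-0.1,0,0,0,-4,-3.3,0],[-0.2,0,0,0,-8,-6.6,0],[-0.3,0,0,0,-12.2,-9.8,0],[-0.4,0,0,0,-16.3,-13.1,0],[-0.5,0,0,0,-20.3,-16.4,0]]'
python3 go.py -70 95
```

```text
time_s: 1.4
eef_pos: [639.2, 216.0, 231.0]
ee_rot: [0.319, -0.631, 0.319, 0.631]
force: [0.3, 1.2, 0.1]
grip_width: -0.003
t 1.4 p [639.2 216.  231. ] along -68.6 lat 1.0 F [0.3 1.2 0.1] j [ 0.15  0.66  0.96  0.    1.52 -2.05]
shift tool cm [13.6  -0.15  0.1 ]
turn [ 0.001  0.    -0.   ]
```

```bash
python3 -m pendant '[[0,0,0,3.4,0,0,0],[0,0,0,7,0,0,0],[0,0,0,10.5,0,0,0],[0,0,0,13.6,0,0,0],[0,0,0,13.6,0,0,0]]'
python3 go.py -70 95
python3 - <<'E'
from h import *
a=vision.capture("top")[130:230,170:290,::-1];b=vision.capture("side")[235:365,150:310,::-1]
a=cv2.resize(a,(400,333));b=cv2.resize(b,(400,325))
o=np.zeros((400,800,3),np.uint8);o[:333,:400]=a;o[:325,400:]=b;cv2.imwrite("pics/d1.png",o)
E
```

```text
time_s: 2.02
eef_pos: [636.6, 216.8, 92.8]
ee_rot: [0.319, -0.629, 0.321, 0.632]
force: [-0.8, -0.5, 0.4]
grip_width: 0.002
t 2.025 p [636.6 216.8  92.8] along -67.0 lat -1.1 F [-0.8 -0.5  0.4] j [ 0.15  0.76  1.15  0.    1.23 -2.05]
shift tool cm [-0.23 -0.3  -0.11]
turn [-0.002  0.002 -0.005]
```

View pics/d1.png

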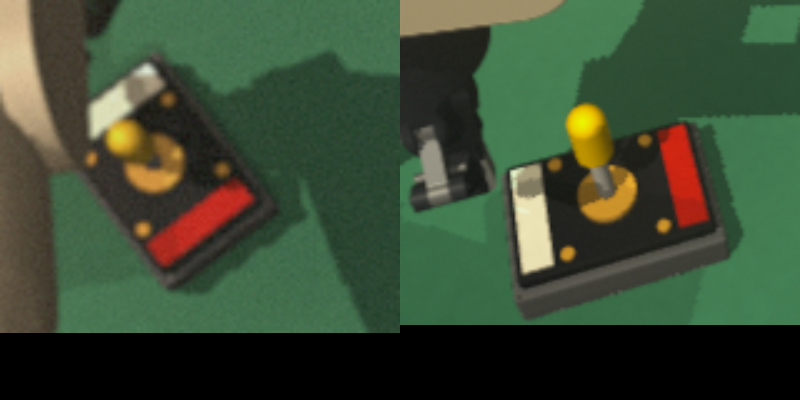

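The fingers are behind the lever on the white side, at crop right (455,180), and the lever is upright. I'll push in stages.

```bash
python3 -m pendant '[[0,0,0,0,1.2,0,0],[0,0,0,0,2.4,0,0],[0,0,0,0,3.6,0,0],[0,0,0,0,4.6,0,0],[0,0,0,0,5.2,0,0]]'
python3 go.py 6 95
python3 -m pendant '[[0,0,0,0,0.5,0,0],[0,0,0,0,1,0,0],[0,0,0,0,1.5,0,0],[0,0,0,0,2,0,0],[0,0,0,0,2.3,0,0]]'
python3 go.py 6 95
python3 - <<'E'
from h import *
a=vision.capture("top")[130:230,170:290,::-1];b=vision.capture("side")[235:365,150:310,::-1]
a=cv2.resize(a,(400,333));b=cv2.resize(b,(400,325))
o=np.zeros((400,800,3),np.uint8);o[:333,:400]=a;o[:325,400:]=b;cv2.imwrite("pics/d2.png",o)
E
```

```text
time_s: 2.75
eef_pos: [596.3, 186.3, 96.5]
ee_rot: [-0.321, 0.631, -0.32, -0.63]
force: [0.7, 0.8, 1.1]
grip_width: -0.001
t 2.75 p [596.3 186.3  96.5] along -16.4 lat -0.4 F [0.7 0.8 1.1] j [ 0.12  0.65  1.34  0.    1.15 -2.09]
shift tool cm [ 0.15  2.24 -0.05]
turn [-0.002 -0.001  0.002]
time_s: 3.38
eef_pos: [577.1, 172.8, 95.1]
ee_rot: [0.32, -0.63, 0.32, 0.631]
force: [3.4, 2.4, 0.1]
grip_width: 0.001
t 3.375 p [577.1 172.8  95.1] along 7.0 lat -0.9 F [3.4 2.4 0.1] j [ 0.1   0.61  1.42  0.    1.11 -2.11]
shift tool cm [ 0.01 -0.1  -0.09]
turn [-0.002  0.     0.   ]
```

View pics/d2.png

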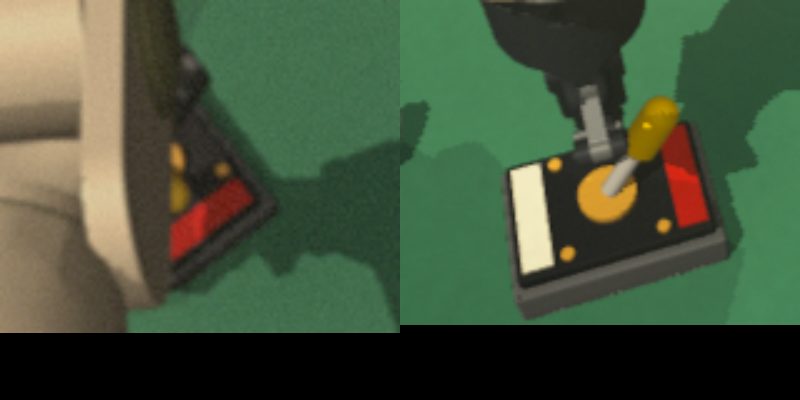

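The lever leans clearly towards red, with its sleeve at side (251,286). I'll work out the tilt while holding.

```bash
python3 - <<'E'
from h import *
d=np.array([-.806,-.592])
for t in np.arange(0,.75,.1):
    X=np.append(np.append(np.array([583.3,176.2])+70*np.sin(t)*d,45+70*np.cos(t)),1);u=P("side")@X;print(round(t,1),(u[:2]/u[2]).round(1))
E
for i in 1 2 3; do python3 -m pendant '[[0,0,0,0,0,0,0],[0,0,0,0,0,0,0],[0,0,0,0,0,0,0],[0,0,0,0,0,0,0],[0,0,0,0,0,0,0]]'; done
```

```text
0.0 [225.6 287.7]
0.1 [230.5 286.5]
0.2 [235.4 285.6]
0.3 [240.3 285. ]
0.4 [245.  284.7]
0.5 [249.5 284.7]
0.6 [253.8 284.9]
0.7 [257.8 285.5]
time_s: 4.1
eef_pos: [577.4, 172.8, 95.3]
ee_rot: [0.32, -0.63, 0.32, 0.631]
force: [3.2, 2.4, -0.7]
grip_width: 0.001
time_s: 4.72
eef_pos: [577.4, 172.8, 95.3]
ee_rot: [0.32, -0.63, 0.32, 0.631]
force: [3.0, 3.4, -0.0]
grip_width: 0.0
time_s: 5.35
eef_pos: [577.4, 172.8, 95.3]
ee_rot: [0.32, -0.63, 0.32, 0.631]
force: [2.9, 3.0, -0.1]
grip_width: -0.001
```

The tilt is about 0.53 rad and has been held for about 2 s. I'll back off slowly so the lever follows the fingers upright without swinging past.

```bash
python3 -m pendant '[[0,0,0,0,-0.5,0,0],[0,0,0,0,-1,0,0],[0,0,0,0,-1.5,0,0],[0,0,0,0,-2,0,0],[0,0,0,0,-2.5,0,0]]'
python3 -m pendant '[[0,0,0,0,-0.5,0,0],[0,0,0,0,-1.2,0,0],[0,0,0,0,-2.4,0,0],[0,0,0,0,-3.8,0,0],[0,0,0,0,-5,0,0]]'
python3 -m pendant '[[0,0,0,-3,0,0,0],[0,0,0,-7,0,0,0],[0,0,0,-11,0,0,0],[0,0,0,-14,0,0,0],[0,0,0,-14,0,0,0]]'
python3 -m pendant '[[0,0,0,0,0,0,0],[0,0,0,0,0,0,0],[0,0,0,0,0,0,0],[0,0,0,0,0,0,0],[0,0,0,0,0,0,0]]'
python3 - <<'E'
from h import *
b=vision.capture("side")[:,:,::-1];cv2.imwrite("pics/d3.png",b)
a=vision.capture("top")[:,:,::-1];cv2.imwrite("pics/d3t.png",a)
E
```

```text
time_s: 5.98
eef_pos: [597.5, 187.6, 94.9]
ee_rot: [0.32, -0.63, 0.32, 0.631]
force: [0.3, 0.4, 0.1]
grip_width: -0.002
time_s: 6.6
eef_pos: [638.3, 217.5, 95.1]
ee_rot: [0.32, -0.63, 0.32, 0.631]
force: [-0.6, -0.6, -0.1]
grip_width: 0.0
time_s: 7.22
eef_pos: [638.7, 217.3, 237.6]
ee_rot: [-0.321, 0.632, -0.319, -0.629]
force: [-0.1, -0.2, -0.6]
grip_width: 0.0
time_s: 7.85
eef_pos: [637.9, 217.0, 235.2]
ee_rot: [0.32, -0.63, 0.32, 0.631]
force: [-0.4, 0.2, 0.0]
grip_width: 0.001
```

View pics/d3.png

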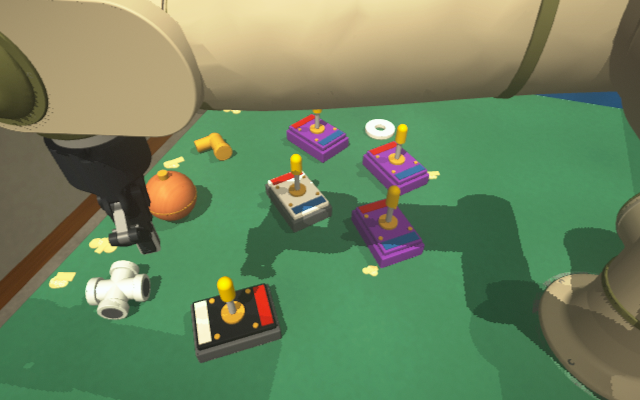

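The black plate's lever is upright again, with its sleeve at (226,289) as at the start. The white plate's lever at (296,165) hasn't moved, and the fingers are well clear of everything.

```bash
python3 - <<'E'
from rig import job
print(job.finish_job())
E
```

```text
the job is handed in; nothing more can be done
None
```

I jogged the black plate's lever towards the red stripe, and it has sprung back upright; the job is handed in. No verdict was reported.

- **Push:** I used the shut fingers from the white-striped side. The side picture put the tilt at about 0.53 rad, with about 4 N on the tool. It was held there for about 2 s.
- **Release:** I backed off slowly along the same line, then raised the tool about 140 mm.
- **Last checks:** In the final side picture the black plate's lever stands upright at its starting pixels. The white plate's lever and the purple look-alikes hadn't moved. The tool read about zero force and touched nothing, and the clock was at about 8 s of the 35 s allowed.

No check failed or disagreed. The tilt comes from the side view alone, because the arm hid the sleeve from the top camera during the push. I had no direct reading of how far the lever swung back on release.

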